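# Find the bits box with the worn catch and hold its lid open

### The arm

A 6-joint arm with a two-finger parallel gripper is mounted at the origin on the work surface. World frame = base frame: x ahead of the robot, y to its left, z up, the work surface at z = 0. Lengths are in m, angles in rad, forces in N, time in s.
With the tool pointing down it reaches from about 0.275 to 0.75 m from the base axis. Payload 10.2 kg.
Tool frame: the origin (TCP) lies between the finger pads; the fingertips stand 25 mm ahead of it and the grasp point (between the pads) lies 6 mm ahead of it; z points along the fingers, y is the line along which they close (so a half turn about z gives the same grasp; the last joint's range is limited). The gripper opens to 85 mm and grips with 20 to 120 N. Pads are 22 mm wide; open, the fingers measure 114 mm over their backs; the gripper's body (76 mm by 85 mm) begins 54 mm behind the grasp point. The pads swing forward as they close: fully open they stand 13 mm farther back than shut.
Start: joints at [1.029, 0.313, 1.498, -0, 1.331, -0.223], TCP at [0.165, 0.499, 0.256] pointing down, gripper open.
Joint ranges: [-2.94, 2.94], [-0.97, 2.17], [0.19, 2.56], [-1.23, 4.37], [0.02, 3.11], [-2.88, 2.88]. Speed limits (rad/s): [2.39, 2.39, 3.01, 3.14, 3.14, 3.14].

### API

Orientations are given as a rotation vector (axis times angle).
In Python, from bench import * gives the robot as it stands.
- The arm moves only by the tool carry_out, never from a script. Its argument "rows" is a list of rows, each an object with "linear": the shift along the world's x, y, z in mm, a list of three; "roll": the turn about the world's z in rad. In form: [{"linear": [x, y, z], "roll": roll}, ...]. A call has 1 to 10 rows; each row shifts and turns the commanded pose from where the row before left it; what a row does not reach is not made up. A row lasts 1/10 s, in which the tool goes at most 50 mm and 8.59 degrees, less where a joint would pass 70% of its speed; a pose out of reach is approached as far as the arm can. A call with a gripper value outside its range is refused whole. "fingers" is the gripper's target within -1 to 1 (fully open at 1, half-way at 0, shut at -1), set as the call begins (left out, the last holds). The fingers move at their own pace and stop on an object; the grip force is fixed at half the most. Time passes only in rows, so rows that do not move let the fingers close. It gives the time, the measured TCP pose, the force, the opening and the grip force at its end, in the units of the state.
- observe(): the state, without advancing time (a new reading comes with each control period).
- capture(name): name is "side" or "top" or "wrist"; returns a dict with "pixels" (384x512x3 uint8, red, green, blue), "camera_matrix" (3x3 intrinsics, pixels), "dist" ([k1, k2, p1, p2, k3] as OpenCV has them; the pictures are not rectified), "rvec" (rotation vector, rad) and "tvec" (3), from world to camera coordinates, as OpenCV has them. Camera axes: x right, y down, z forward; pixel columns grow to the right and rows downward; lengths in m; the calibration is good to about 2 mm. A picture is of the moment at which its call begins. There is no depth.
- sign_off(): hands the job in; it is judged then, once.
The state is a dict: "t": time; "joint_pos": joint angles; "joint_vel": joint speeds; "tau": joint torques, N m; "position": TCP position; "ee_rot": TCP orientation; "ft_force": force on the tool from outside, world axes, zero at the start; "ft_torque": the same for the moment, N m; "grip_width": opening from 0.0 (shut) to 1.0 (fully open); "finger_force": force on a finger pad.
Only numpy, scipy, OpenCV 4.12 (cv2) and the standard library are available. Lean on these libraries where they do the work, as an engineer would, in place of code of your own. Each camera call takes 0.05 s, during which the arm holds its last target. There are 200 camera calls.

### The job

One of the three bits boxes in the tackle tray has a worn snap catch. Working along the row from the robot's left to its right, lightly tap each lid in turn with a fingertip to feel whose front tab gives; then lift that lid to at least half-way up (45 degrees or more) and keep holding it there so the catch can be looked at - the program finishes while still holding it. Leave the two firm lids shut and the other things lying as they are.

Things in the scene. Friction and masses are not known exactly. Their poses are not given: they have to be found in the camera images.
- tray: open grey tackle tray, 230 x 430 mm, walls 36 mm high, floor 4 mm, fixed on the counter. Origin: centre of its underside; x to its back, away from the robot, y to its left; turned by up to 0.35 rad. Three identical bits boxes (105 x 85 mm) are clipped in side by side at y = +95 mm (left), 0 and -95 mm (right), hinges at the back, tabs to the front over the tray's open front trough.
- lid_a: one of three identical bits-box lids: frosted clear flap, 108 mm hinge to front edge, 89 mm wide, 3 mm thick; its place in the row (left, middle, right) changes from start to start. Origin: middle of the hinge axis on the lid's back edge, 51 mm above the counter; axes as the tray's, not turning as the lid opens. One of the three lids has a worn catch; all look alike and rest at the same height.
- tab_a (a point): centre of the flat top of that lid's black snap tab, 56 mm above the counter when shut, 121 mm in front of the hinge axis and 5 mm above it; moves with the lid. The tab, 26 mm long (x), 25 wide (y), 8 thick, juts forward from the lid's front edge, free on both sides and 40 mm free below. Tapped with 4 N: a sound one gives under 1.5 mm; the worn one sinks 6 mm (under 3 N), stops, springs back.
- open_a (a joint): opening angle of that lid, rad: 0 shut, growing as its front swings up and back about the hinge. The lid with the worn catch is a light flap (about 70 g) that swings up freely to a stop at 1.2 and falls shut when let go; a lid with a sound catch stays at 0 unless pulled up hard (10 N or more); it then pops up at most 0.25 and stays ajar, which spoils the job.
- lid_b: one of three identical bits-box lids: frosted clear flap, 108 mm hinge to front edge, 89 mm wide, 3 mm thick; its place in the row (left, middle, right) changes from start to start. Origin: middle of the hinge axis on the lid's back edge, 51 mm above the counter; axes as the tray's, not turning as the lid opens. One of the three lids has a worn catch; all look alike and rest at the same height.
- tab_b (a point): centre of the flat top of that lid's black snap tab, 56 mm above the counter when shut, 121 mm in front of the hinge axis and 5 mm above it; moves with the lid. The tab, 26 mm long (x), 25 wide (y), 8 thick, juts forward from the lid's front edge, free on both sides and 40 mm free below. Tapped with 4 N: a sound one gives under 1.5 mm; the worn one sinks 6 mm (under 3 N), stops, springs back.
- open_b (a joint): opening angle of that lid, rad: 0 shut, growing as its front swings up and back about the hinge. The lid with the worn catch is a light flap (about 70 g) that swings up freely to a stop at 1.2 and falls shut when let go; a lid with a sound catch stays at 0 unless pulled up hard (10 N or more); it then pops up at most 0.25 and stays ajar, which spoils the job.
- lid_c: one of three identical bits-box lids: frosted clear flap, 108 mm hinge to front edge, 89 mm wide, 3 mm thick; its place in the row (left, middle, right) changes from start to start. Origin: middle of the hinge axis on the lid's back edge, 51 mm above the counter; axes as the tray's, not turning as the lid opens. One of the three lids has a worn catch; all look alike and rest at the same height.
- tab_c (a point): centre of the flat top of that lid's black snap tab, 56 mm above the counter when shut, 121 mm in front of the hinge axis and 5 mm above it; moves with the lid. The tab, 26 mm long (x), 25 wide (y), 8 thick, juts forward from the lid's front edge, free on both sides and 40 mm free below. Tapped with 4 N: a sound one gives under 1.5 mm; the worn one sinks 6 mm (under 3 N), stops, springs back.
- open_c (a joint): opening angle of that lid, rad: 0 shut, growing as its front swings up and back about the hinge. The lid with the worn catch is a light flap (about 70 g) that swings up freely to a stop at 1.2 and falls shut when let go; a lid with a sound catch stays at 0 unless pulled up hard (10 N or more); it then pops up at most 0.25 and stays ajar, which spoils the job.
- tub: white-capped bait tub, 60 mm across, 62 mm high, on the counter left of the tray; origin under its centre. Bystander.
- line_spool: black line spool, 68 mm across, 30 mm high, lying flat left of the tray; origin under its centre. Bystander.
- link_spool: small grey spool, 48 mm across, 16 mm high, flat in the right end well of the tray; origin under its centre. Bystander.
- bell_lead: pear-shaped fishing lead, 32 mm across, 49 mm high with its loop, upright in the left end well of the tray; origin under its centre. Bystander.
- flat_lead: flat oblong lead, 36 x 22 x 13 mm, lying in the front trough of the tray between two tabs; origin under its centre. Bystander.
- float: cork float, 19 mm thick, 110 mm long, lying in the front trough along the front wall; origin under the middle of its cork. Bystander.
- forceps: steel forceps, about 150 mm long, lying right of the tray; origin between its rings and its pivot, on the counter. Bystander.
- baiting_needle: baiting needle with a thick handle, 150 mm long, lying right of the forceps; origin under its middle. Bystander.
There are look-alikes about, which are no part of the job. What is shaped like the part that bears lid_a but pink or turquoise is not meant.

How it is judged:
On the way, in this order (a step that is already met when the one before it is completed fails the run):
1. the left lid has been tapped (((y of tab_a in the frame of tray above 0.05 m and contact force between the fingers and lid_a above 1 N) or (y of tab_b in the frame of tray above 0.05 m and contact force between the fingers and lid_b above 1 N) or (y of tab_c in the frame of tray above 0.05 m and contact force between the fingers and lid_c above 1 N))), for 0.02 s.
2. then the middle lid has been tapped (((y of tab_a in the frame of tray between -0.05 and 0.05 m and contact force between the fingers and lid_a above 1 N) or (y of tab_b in the frame of tray between -0.05 and 0.05 m and contact force between the fingers and lid_b above 1 N) or (y of tab_c in the frame of tray between -0.05 and 0.05 m and contact force between the fingers and lid_c above 1 N))), for 0.02 s.
3. then the right lid has been tapped (((y of tab_a in the frame of tray below -0.05 m and contact force between the fingers and lid_a above 1 N) or (y of tab_b in the frame of tray below -0.05 m and contact force between the fingers and lid_b above 1 N) or (y of tab_c in the frame of tray below -0.05 m and contact force between the fingers and lid_c above 1 N))), for 0.02 s.
At the end, for the whole second after the job is handed in: The lid with the worn catch stands still, open by at least 40 degrees (0.70 rad), carried by the fingers and by nothing else; the two firm lids are shut and untouched, and every bystander is within 40 mm of where it began (((value of joint open_a above 0.7 rad and velocity of joint open_a between -0.15 and 0.15 rad/s and contact force between the fingers and lid_a above 0.2 N and value of joint each of open_b, open_c below 0.05 rad and contact force between the fingers and lid_b below 0.2 N and contact force between the fingers and lid_c below 0.2 N and contact force between lid_a and tub below 0.05 N and contact force between lid_a and line_spool below 0.05 N and contact force between lid_a and link_spool below 0.05 N and contact force between lid_a and bell_lead below 0.05 N and contact force between lid_a and flat_lead below 0.05 N and contact force between lid_a and float below 0.05 N and contact force between lid_a and forceps below 0.05 N and contact force between lid_a and baiting_needle below 0.05 N) or (value of joint open_b above 0.7 rad and velocity of joint open_b between -0.15 and 0.15 rad/s and contact force between the fingers and lid_b above 0.2 N and value of joint each of open_a, open_c below 0.05 rad and contact force between the fingers and lid_a below 0.2 N and contact force between the fingers and lid_c below 0.2 N and contact force between lid_b and tub below 0.05 N and contact force between lid_b and line_spool below 0.05 N and contact force between lid_b and link_spool below 0.05 N and contact force between lid_b and bell_lead below 0.05 N and contact force between lid_b and flat_lead below 0.05 N and contact force between lid_b and float below 0.05 N and contact force between lid_b and forceps below 0.05 N and contact force between lid_b and baiting_needle below 0.05 N) or (value of joint open_c above 0.7 rad and velocity of joint open_c between -0.15 and 0.15 rad/s and contact force between the fingers and lid_c above 0.2 N and value of joint each of open_a, open_b below 0.05 rad and contact force between the fingers and lid_a below 0.2 N and contact force between the fingers and lid_b below 0.2 N and contact force between lid_c and tub below 0.05 N and contact force between lid_c and line_spool below 0.05 N and contact force between lid_c and link_spool below 0.05 N and contact force between lid_c and bell_lead below 0.05 N and contact force between lid_c and flat_lead below 0.05 N and contact force between lid_c and float below 0.05 N and contact force between lid_c and forceps below 0.05 N and contact force between lid_c and baiting_needle below 0.05 N)) and distance of each of tub, line_spool, link_spool, bell_lead, flat_lead, float, forceps, baiting_needle from where it was at the start of the episode below 0.04 m); the arm keeps its last pose, push and grip.
It fails at once if a tab is knocked or pushed down by more than 9 mm (it takes some 40 N on a firm one) (z of any of tab_a, tab_b, tab_c in the frame of tray below 0.047 m).
It fails at once if a bystander is moved more than 40 mm (distance of any of tub, line_spool, link_spool, bell_lead, flat_lead, float, forceps, baiting_needle from where it was at the start of the episode above 0.04 m).
It also fails if it takes over 51 s, if anything falls off the work surface, if the arm or the gripper's body presses on something with over 40 N, if the wrist force passes 120 N, or if a joint passes its speed limit or range.

## Working session

There is one attempt and no reset: what is moved stays moved. The work goes in short steps, Python scripts to look and compute and a tool call to move; the robot and the scene stay as the last step left them, time stands still between calls to the robot, and variables do not carry over. Pictures are saved under pics/ and viewed, at most 10 in all, crops included, and the job is handed in when it is done.

Besides the shell and the picture viewer there is one more tool, called after "Emit:" as name(argument=value, ...) on one line, values as JSON. carry_out: Moves the arm, as the interface text tells. Its arguments: {"type":"object","properties":{"rows":{"type":"array"},"fingers":{"type":"number"}},"required":["rows"]}

```bash
mkdir -p pics
cat > h.py <<'E'
from bench import *
import numpy as np, cv2
def snap(n,f):
    c=capture(n); cv2.imwrite('pics/'+f,c['pixels'][:,:,::-1]); np.savez('pics/'+f+'.npz',**{k:np.array(v) for k,v in c.items()}); return c
def ray(c,uv,z):
    K=np.array(c['camera_matrix'],float);p=cv2.undistortPoints(np.array([[uv]],float),K,np.array(c['dist'],float))[0,0]
    R=cv2.Rodrigues(np.array(c['rvec'],float))[0];t=np.array(c['tvec'],float).ravel()
    o=-R.T@t;d=R.T@np.array([p[0],p[1],1]);return o+d*(z-o[2])/d[2]
def proj(c,P):
    return cv2.projectPoints(np.array(P,float).reshape(-1,3),np.array(c['rvec'],float),np.array(c['tvec'],float),np.array(c['camera_matrix'],float),np.array(c['dist'],float))[0].reshape(-1,2)
E
python3 - <<'E'
from h import *
for n in('top','side'): snap(n,n+'0.png')
s=observe();print({k:np.round(v,3).tolist() for k,v in s.items()})
E
```

```text
{'t': 0.1, 'joint_pos': [1.029, 0.313, 1.498, 0.0, 1.331, -0.223], 'joint_vel': [-0.0, -0.001, -0.003, -0.0, -0.0, -0.001], 'tau': [0.002, -41.29, -26.014, -0.0, 0.003, 0.0], 'position': [0.164, 0.498, 0.256], 'ee_rot': [-0.499, -3.101, 0.002], 'ft_force': [-0.087, -0.078, -0.364], 'ft_torque': [-0.071, -0.001, 0.007], 'finger_force': 0.0, 'grip_width': 1.003}
```

View pics/top0.png

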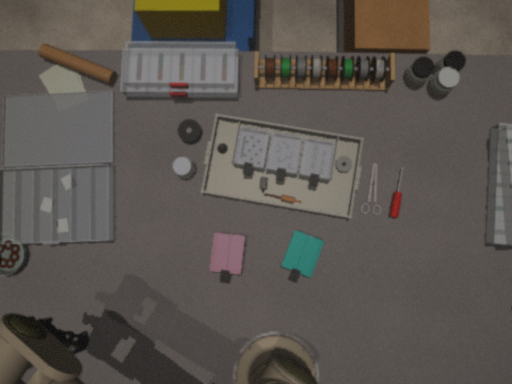

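View pics/side0.png

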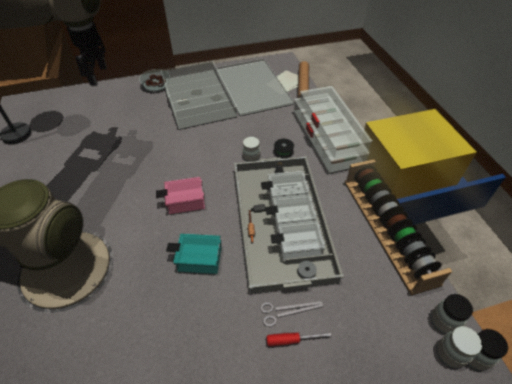

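Top view: the row of three clear lids sits in the grey tray, with black tabs at about (249,170), (281,174) and (314,180). The pink (226,254) and turquoise (300,255) boxes with black tabs are decoys, and the spool (189,131) and flat lead (264,184) are also dark. The side view confirms the row inside the tray at (270–325, 185–250). I choose the three tabs on the clear lids.

Run:
```python
from h import *
def ld(f): return dict(np.load('pics/'+f+'.npz'))
c=ld('top0.png');im=c['pixels']
roi=np.zeros(im.shape[:2],np.uint8);roi[155:195,235:330]=1
m=((im.max(2)<60)*roi).astype(np.uint8)
n,l,st,ce=cv2.connectedComponentsWithStats(m)
for i in range(1,n):
    if st[i,4]>12: print(st[i],ce[i].round(1),ray(c,ce[i],.056).round(4))
# tray corners at rim z=.036
pts=[(215,116),(362,136),(354,216),(203,197)]
P=[ray(c,p,.036)[:2] for p in pts];print(np.round(P,3),[np.linalg.norm(P[i]-P[(i+1)%4]).round(3) for i in range(4)])
cr=cv2.resize(im[105:225,190:375],None,fx=4,fy=4,interpolation=2);cv2.imwrite('pics/crop0.png',cr[:,:,::-1])
```

```text
[244 164  10  12  68] [248.1 169.5] [0.5793 0.0888 0.056 ]
[277 170   9  11  56] [280.8 174.6] [ 0.5664 -0.0039  0.056 ]
[310 175   9  11  63] [313.3 180.6] [ 0.5512 -0.0957  0.056 ]
[[ 0.738  0.191]
 [ 0.686 -0.237]
 [ 0.455 -0.214]
 [ 0.5    0.217]] [np.float64(0.431), np.float64(0.233), np.float64(0.434), np.float64(0.24)]
```

View pics/crop0.png

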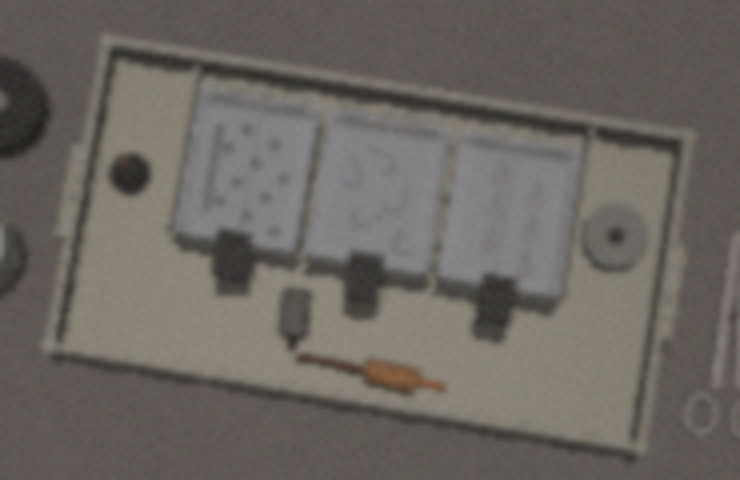

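The crop confirms the three clear lids with tabs at crop pixels (232,258), (362,283) and (495,305). The flat lead is at (294,312), between the left and middle tabs. Moving in for a near look.

Emit:
carry_out(rows=[{"linear": [25, -38, 0], "roll": 0.02}, {"linear": [25, -38, 0], "roll": 0.02}, {"linear": [25, -38, 0], "roll": 0.02}, {"linear": [25, -38, 0], "roll": 0.02}, {"linear": [25, -38, 0], "roll": 0.02}, {"linear": [25, -38, 0], "roll": 0.02}, {"linear": [25, -38, 0], "roll": 0.02}, {"linear": [25, -38, 0], "roll": 0.02}, {"linear": [25, -38, 0], "roll": 0.02}, {"linear": [25, -38, 0], "roll": 0.02}], fingers=-1)

```text
t: 1.1
position: [0.4151, 0.1168, 0.2562]
ee_rot: [-0.186, -3.136, -0.0]
ft_force: [0.6, 1.0, -0.6]
grip_width: 0.001
finger_force: 0.0
```

Emit:
carry_out(rows=[{"linear": [20, -30, 0], "roll": 0}, {"linear": [20, -30, 0], "roll": 0}, {"linear": [20, -30, 0], "roll": 0}, {"linear": [0, 0, 0], "roll": 0}])

```text
t: 1.5
position: [0.476, 0.0256, 0.2556]
ee_rot: [-0.192, -3.135, 0.001]
ft_force: [-0.9, 0.7, 0.3]
grip_width: 0.005
finger_force: 0.0
```

Run:
```python
from h import *
c=snap('wrist','w1.png');s=observe();print(s['t'],s['position'],s['ee_rot'],s['ft_force'],s['grip_width'],s['joint_pos'])
print(proj(c,[[.5793,.0888,.056],[.5664,-.0039,.056],[.5512,-.0957,.056]]).round(0))
```

```text
1.55 [0.47495598 0.02725368 0.25568924] [-1.90585687e-01 -3.13461704e+00 -2.08136615e-04] [ 5.25180575e-01  7.06349682e-01 -8.87165193e-05] 0.0007948733387111454 [-1.89636303e-01  2.05177883e-01  1.63935630e+00 -2.19648646e-05
  1.29825277e+00 -1.63897559e+00]
[[325. 256.]
 [242. 255.]
 [159. 251.]]
```

View pics/w1.png

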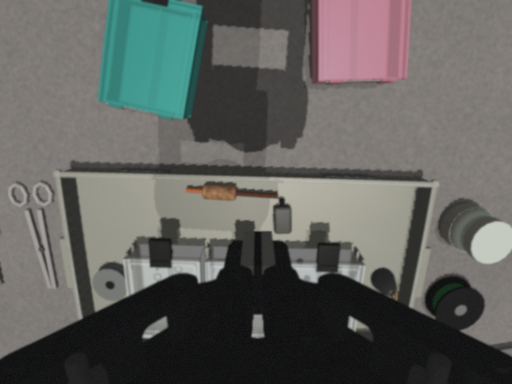

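The wrist view shows the front rim from (58,172) to (436,183). The left tab is at about (328,256), the right tab at (160,252), and the middle tab is hidden behind the shut fingers at (258,235).

Run:
```python
from h import *
c=dict(np.load('pics/w1.png.npz'));im=c['pixels']
P=[]
for x0,x1 in((315,342),(147,174)):
    roi=np.zeros(im.shape[:2],np.uint8);roi[236:275,x0:x1]=1
    m=((im.max(2)<50)*roi).astype(np.uint8)
    n,l,st,ce=cv2.connectedComponentsWithStats(m)
    i=1+st[1:,4].argmax();x,y,w,h,_=st[i]
    e=[ray(c,(x+w/2-.5,v),.056) for v in(y,y+h)]
    s=[ray(c,(v,y+h/2),.056) for v in(x,x+w)]
    print(st[i],ce[i].round(1),ray(c,ce[i],.056).round(4),np.round(e,4).tolist(),'w',np.linalg.norm(s[0]-s[1]).round(4),'l',np.linalg.norm(e[0]-e[1]).round(4));P.append(ray(c,ce[i],.056))
d=P[0]-P[1];print(np.linalg.norm(d),np.arctan2(-d[0],d[1]),(P[0]+P[1])/2)
a,b=ray(c,(436,183),.036),ray(c,(58,172),.036);d=a-b;print(a,b,np.linalg.norm(d),np.arctan2(-d[0],d[1]))
```

```text
[317 242  23  29 557] [327.5 255.8] [0.5794 0.0914 0.056 ] [[0.5625, 0.0929, 0.056], [0.5986, 0.0908, 0.056]] w 0.026 l 0.0362
[149 238  23  28 586] [160.2 251.2] [ 0.551  -0.0943  0.056 ] [[0.5352, -0.0912, 0.056], [0.5693, -0.0985, 0.056]] w 0.0262 l 0.0348
0.18783146682277235 -0.15140080034434014 [ 0.56521116 -0.00148195  0.056     ]
[0.51553562 0.2237433  0.036     ] [ 0.45075146 -0.19900489  0.036     ] 0.4276833214833791 -0.152062283391319
```

Emit:
carry_out(rows=[{"linear": [33, 22, 0], "roll": -0.03}, {"linear": [33, 22, 0], "roll": 0}, {"linear": [32, 21, 0], "roll": 0}, {"linear": [0, 0, -40], "roll": 0}, {"linear": [0, 0, -40], "roll": 0}, {"linear": [0, 0, -35], "roll": 0}, {"linear": [0, 0, -25], "roll": 0}, {"linear": [0, 0, -10], "roll": 0}, {"linear": [0, 0, 0], "roll": 0}])

```text
t: 2.45
position: [0.5718, 0.0942, 0.1056]
ee_rot: [-0.232, -3.131, 0.0]
ft_force: [-0.5, 0.0, -0.5]
grip_width: -0.002
finger_force: 0.0
```

Run:
```python
from h import *
c=snap('wrist','w2.png')
for i in range(3):
    s=observe();print(s['t'],s['position'].round(4),s['ee_rot'].round(3),s['ft_force'].round(2))
im=cv2.resize(c['pixels'][150:384,120:400],None,fx=2,fy=2);cv2.imwrite('pics/w2c.png',im[:,:,::-1])
```

```text
2.5 [0.5726 0.094  0.107 ] [0.233 3.133 0.   ] [ 0.17 -0.03  0.49]
2.5 [0.5726 0.094  0.107 ] [0.233 3.133 0.   ] [ 0.17 -0.03  0.49]
2.5 [0.5726 0.094  0.107 ] [0.233 3.133 0.   ] [ 0.17 -0.03  0.49]
```

View pics/w2c.png

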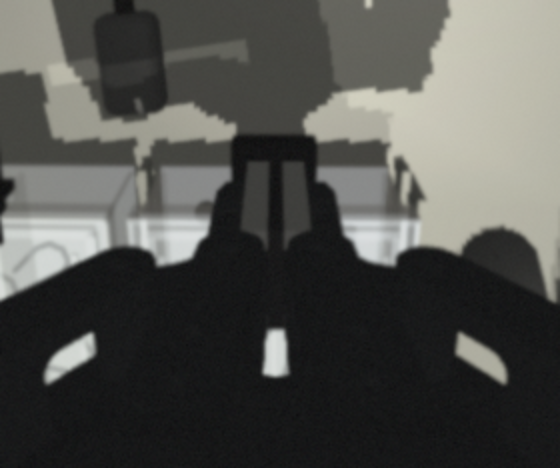

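The fingers (crop ~275,160) stand centred over the left tab (232–316 wide). Descending to tap.

Emit:
carry_out(rows=[{"linear": [0, 0, -12], "roll": 0}, {"linear": [0, 0, -8], "roll": 0}, {"linear": [0, 0, -3], "roll": 0}, {"linear": [0, 0, 0], "roll": 0}])

```text
t: 2.9
position: [0.5724, 0.0936, 0.0829]
ee_rot: [-0.233, -3.132, 0.0]
ft_force: [0.3, 0.0, 0.3]
grip_width: -0.005
finger_force: 0.0
```

Emit:
carry_out(rows=[{"linear": [0, 0, -2], "roll": 0}, {"linear": [0, 0, 0], "roll": 0}])

```text
t: 3.1
position: [0.5726, 0.0935, 0.0813]
ee_rot: [0.234, 3.133, 0.0]
ft_force: [-0.7, -0.6, 0.5]
grip_width: -0.002
finger_force: 0.0
```

Emit:
carry_out(rows=[{"linear": [0, 0, -1], "roll": 0}, {"linear": [0, 0, 0], "roll": 0}])

```text
t: 3.3
position: [0.5727, 0.0936, 0.0807]
ee_rot: [0.233, 3.132, -0.0]
ft_force: [-1.3, -0.8, 3.4]
grip_width: 0.0
finger_force: 1.6
```

Emit:
carry_out(rows=[{"linear": [0, 0, -1], "roll": 0}, {"linear": [0, 0, 0], "roll": 0}])

```text
t: 3.5
position: [0.5727, 0.0936, 0.0798]
ee_rot: [0.233, 3.132, 0.0]
ft_force: [-1.5, -0.4, 5.4]
grip_width: 0.008
finger_force: 3.2
```

Emit:
carry_out(rows=[{"linear": [0, 0, -1], "roll": 0}, {"linear": [0, 0, 0], "roll": 0}])

```text
t: 3.7
position: [0.5727, 0.0936, 0.0791]
ee_rot: [0.233, 3.132, 0.0]
ft_force: [-2.7, -0.4, 8.7]
grip_width: -0.0
finger_force: 4.6
```

The left tab is firm (8.7 N at about 2 mm). On to the middle one.

Emit:
carry_out(rows=[{"linear": [0, 0, 10], "roll": 0}, {"linear": [0, 0, 13], "roll": 0}, {"linear": [-5, -31, 0], "roll": 0}, {"linear": [-5, -31, 0], "roll": 0}, {"linear": [-4, -31, 0], "roll": 0}, {"linear": [0, 0, 0], "roll": 0}, {"linear": [0, 0, -12], "roll": 0}, {"linear": [0, 0, -5], "roll": 0}, {"linear": [0, 0, -2], "roll": 0}, {"linear": [0, 0, 0], "roll": 0}])

```text
t: 4.7
position: [0.5584, 0.0013, 0.0818]
ee_rot: [-0.232, -3.132, -0.0]
ft_force: [0.4, -1.0, 0.6]
grip_width: -0.004
finger_force: 0.0
```

Emit:
carry_out(rows=[{"linear": [0, 0, -2], "roll": 0}, {"linear": [0, 0, 0], "roll": 0}])

```text
t: 4.9
position: [0.5586, 0.0008, 0.0803]
ee_rot: [0.233, 3.133, 0.0]
ft_force: [-0.4, 0.1, 0.1]
grip_width: -0.001
finger_force: 0.2
```

Emit:
carry_out(rows=[{"linear": [0, 0, -1], "roll": 0}, {"linear": [0, 0, 0], "roll": 0}])

```text
t: 5.1
position: [0.5586, 0.0006, 0.0793]
ee_rot: [0.233, 3.133, 0.0]
ft_force: [-0.2, 0.4, 0.2]
grip_width: 0.003
finger_force: 0.3
```

Emit:
carry_out(rows=[{"linear": [0, 0, -1], "roll": 0}, {"linear": [0, 0, 0], "roll": 0}])

```text
t: 5.3
position: [0.5586, 0.0006, 0.0783]
ee_rot: [0.234, 3.133, 0.0]
ft_force: [-0.2, 0.1, 1.1]
grip_width: 0.001
finger_force: 0.5
```

Emit:
carry_out(rows=[{"linear": [0, 0, -1], "roll": 0}, {"linear": [0, 0, -1], "roll": 0}, {"linear": [0, 0, 0], "roll": 0}])

```text
t: 5.6
position: [0.5586, 0.0005, 0.0762]
ee_rot: [0.234, 3.133, 0.0]
ft_force: [-0.1, 1.1, 2.5]
grip_width: -0.003
finger_force: 0.8
```

Emit:
carry_out(rows=[{"linear": [0, 0, -1], "roll": 0}, {"linear": [0, 0, 0], "roll": 0}])

```text
t: 5.8
position: [0.5586, 0.0005, 0.0752]
ee_rot: [0.233, 3.133, -0.0]
ft_force: [0.4, 1.3, 1.4]
grip_width: 0.002
finger_force: 1.0
```

The middle tab gives (sinks about 6 mm at about 2 N), so it is the worn one. Tapping the right tab to complete the row.

Emit:
carry_out(rows=[{"linear": [0, 0, 10], "roll": 0}, {"linear": [0, 0, 17], "roll": 0}, {"linear": [-5, -31, 0], "roll": 0}, {"linear": [-5, -31, 0], "roll": 0}, {"linear": [-4, -31, 0], "roll": 0}, {"linear": [0, 0, 0], "roll": 0}, {"linear": [0, 0, -12], "roll": 0}, {"linear": [0, 0, -6], "roll": 0}, {"linear": [0, 0, -2], "roll": 0}, {"linear": [0, 0, 0], "roll": 0}])

```text
t: 6.8
position: [0.5444, -0.0916, 0.0817]
ee_rot: [-0.232, -3.132, -0.001]
ft_force: [0.3, 0.2, -0.5]
grip_width: 0.001
finger_force: 0.0
```

Emit:
carry_out(rows=[{"linear": [0, 0, -2], "roll": 0}, {"linear": [0, 0, 0], "roll": 0}])

```text
t: 7.0
position: [0.5448, -0.0921, 0.0806]
ee_rot: [0.233, 3.132, 0.0]
ft_force: [-0.8, 1.2, 3.4]
grip_width: -0.002
finger_force: 1.7
```

Emit:
carry_out(rows=[{"linear": [0, 0, -1], "roll": 0}, {"linear": [0, 0, 0], "roll": 0}])

```text
t: 7.2
position: [0.5448, -0.0922, 0.0798]
ee_rot: [0.233, 3.132, 0.0]
ft_force: [-2.1, 2.3, 6.5]
grip_width: 0.0
finger_force: 3.2
```

The right tab is firm. Back to the middle with the fingers half open, then look before descending.

Emit:
carry_out(rows=[{"linear": [0, 0, 10], "roll": 0}, {"linear": [0, 0, 20], "roll": 0}, {"linear": [5, 31, 0], "roll": 0}, {"linear": [5, 31, 0], "roll": 0}, {"linear": [4, 30, 0], "roll": 0}, {"linear": [0, 0, 0], "roll": 0}, {"linear": [0, 0, 0], "roll": 0}, {"linear": [0, 0, 0], "roll": 0}], fingers=0)

```text
t: 8.0
position: [0.5586, -0.0014, 0.1095]
ee_rot: [0.235, 3.133, -0.0]
ft_force: [0.3, -0.1, -1.4]
grip_width: 0.505
finger_force: 0.0
```

Run:
```python
from h import *
c=snap('wrist','w3.png');s=observe();print(s['position'],s['ee_rot'])
im=cv2.resize(c['pixels'][150:384,120:400],None,fx=2,fy=2);cv2.imwrite('pics/w3c.png',im[:,:,::-1])
```

```text
[ 0.55855967 -0.00145978  0.10943228] [ 2.35306498e-01  3.13263465e+00 -3.75311581e-04]
```

View pics/w3c.png

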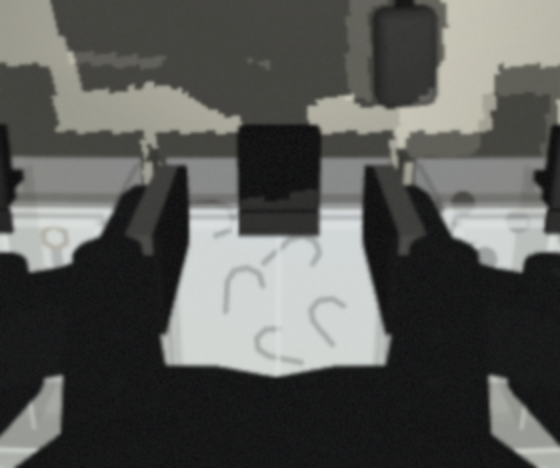

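The middle tab (crop 238–320, rows 125–192) lies centred between the fingers (inner edges 187 and 363). A quick check of its fore-aft position.

Run:
```python
from h import *
c=dict(np.load('pics/w3.png.npz'))
x=np.array([.9885,-.1515]);y=np.array([.1515,.9885])
tcp=np.array([.5586,-.0014])
for uv,z in (((279,125),.048),((279,125),.056),((279,192),.056),((279,208),.0525),((279,235),.056),((238,170),.056),((320,170),.056)):
    p=ray(c,(120+uv[0]/2,150+uv[1]/2),z)[:2]-tcp; print(uv,z,(1000*np.array([p@x,p@y])).round(1))
```

```text
(279, 125) 0.048 [-5.5  0.4]
(279, 125) 0.056 [-8.3  0.4]
(279, 192) 0.056 [12.9  0.5]
(279, 208) 0.0525 [20.   0.5]
(279, 235) 0.056 [27.4  0.5]
(238, 170) 0.056 [  5.8 -11.7]
(320, 170) 0.056 [ 5.8 12.6]
```

Emit:
carry_out(rows=[{"linear": [2, 0, -15], "roll": 0}, {"linear": [0, 0, -15], "roll": 0}, {"linear": [0, 0, -10], "roll": 0}, {"linear": [0, 0, -4], "roll": 0}, {"linear": [0, 0, 0], "roll": 0}])

```text
t: 8.55
position: [0.5603, -0.0006, 0.0646]
ee_rot: [-0.234, -3.132, -0.0]
ft_force: [0.2, 1.0, 0.4]
grip_width: 0.499
finger_force: 0.0
```

Emit:
carry_out(rows=[{"linear": [0, 0, 0], "roll": 0}, {"linear": [0, 0, 0], "roll": 0}, {"linear": [0, 0, 0], "roll": 0}, {"linear": [0, 0, 0], "roll": 0}, {"linear": [0, 0, 0], "roll": 0}], fingers=-1)

```text
t: 9.05
position: [0.5608, -0.0006, 0.0656]
ee_rot: [0.233, 3.132, -0.0]
ft_force: [1.1, -1.9, 0.2]
grip_width: 0.27
finger_force: 59.1
```

Gripped (opening 23 mm). Lifting along the hinge arc, radius about 123 mm.

Emit:
carry_out(rows=[{"linear": [0, 0, 4], "roll": 0}, {"linear": [0.5, 0, 8], "roll": 0}, {"linear": [1, -0.1, 6], "roll": 0}, {"linear": [1, -0.2, 6], "roll": 0}, {"linear": [1.5, -0.2, 6], "roll": 0}, {"linear": [1.5, -0.3, 6], "roll": 0}, {"linear": [0, 0, 0], "roll": 0}])

```text
t: 9.75
position: [0.567, -0.0015, 0.1019]
ee_rot: [0.234, 3.13, -0.0]
ft_force: [8.2, -2.4, -7.5]
grip_width: 0.269
finger_force: 59.2
```

Emit:
carry_out(rows=[{"linear": [2, -0.3, 6], "roll": 0}, {"linear": [2, -0.3, 6], "roll": 0}, {"linear": [2.5, -0.4, 5.5], "roll": 0}, {"linear": [3, -0.4, 5.5], "roll": 0}, {"linear": [3, -0.5, 5.5], "roll": 0}, {"linear": [3.5, -0.5, 5], "roll": 0}, {"linear": [0, 0, 0], "roll": 0}])

```text
t: 10.45
position: [0.5825, -0.0039, 0.1346]
ee_rot: [0.234, 3.132, -0.0]
ft_force: [6.5, -2.1, -9.3]
grip_width: 0.276
finger_force: 59.3
```

Run:
```python
from h import *
c=snap('side','s4.png');s=observe();print(s['position'],s['ft_force'],s['ft_torque'])
im=cv2.resize(c['pixels'][110:300,200:380],None,fx=3,fy=3);cv2.imwrite('pics/s4c.png',im[:,:,::-1])
```

```text
[ 0.58235783 -0.00385939  0.13435774] [ 7.14500497 -3.09396317 -7.546022  ] [-0.29226278 -0.72242848 -0.11464452]
```

View pics/s4c.png

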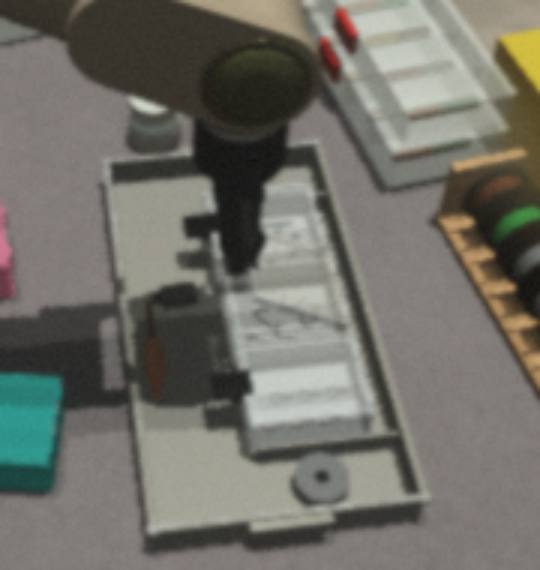

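The side crop shows the middle lid raised with its tab in the fingers at (240,262). The two neighbours are shut and the float and lead undisturbed. Continuing the arc.

Emit:
carry_out(rows=[{"linear": [3.5, -0.5, 5], "roll": 0}, {"linear": [3.8, -0.6, 4.7], "roll": 0}, {"linear": [4, -0.6, 4.5], "roll": 0}, {"linear": [4.2, -0.7, 4.5], "roll": 0}, {"linear": [4.5, -0.7, 4.1], "roll": 0}, {"linear": [4.6, -0.7, 4], "roll": 0}, {"linear": [5, -0.8, 3.8], "roll": 0}, {"linear": [0, 0, 0], "roll": 0}, {"linear": [0, 0, 0], "roll": 0}])

```text
t: 11.4
position: [0.6115, -0.0083, 0.1647]
ee_rot: [-0.234, -3.132, -0.0]
ft_force: [3.7, -2.8, -13.4]
grip_width: 0.271
finger_force: 59.6
```

Run:
```python
from h import *
c=snap('wrist','w5.png');c2=snap('side','s5.png');s=observe();print(s['t'],s['position'],s['ft_force'],s['grip_width'],s['finger_force'])
a=cv2.resize(c['pixels'],(512,384));b=cv2.resize(c2['pixels'][110:300,200:340],(283,384))
cv2.imwrite('pics/j5.png',np.hstack([a,b])[:,:,::-1])
```

```text
11.5 [ 0.61147645 -0.00825357  0.1647728 ] [  4.56294053  -2.34492941 -13.56372213] 0.26820000554488915 59.480822682380676
```

View pics/j5.png

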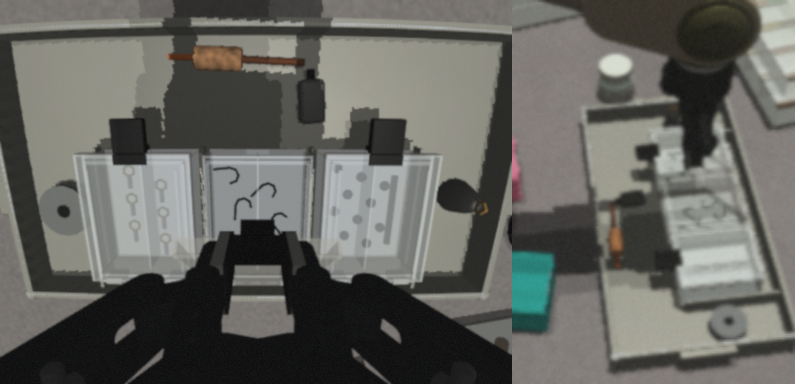

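The middle lid is held up with its tab between the fingers (257,240). The left and right lids are shut and everything else is in place. A rise of 100 mm at radius 123 mm is about 0.95 rad (54°). One settle check, then hand in.

Emit:
carry_out(rows=[{"linear": [0, 0, 0], "roll": 0}, {"linear": [0, 0, 0], "roll": 0}, {"linear": [0, 0, 0], "roll": 0}, {"linear": [0, 0, 0], "roll": 0}, {"linear": [0, 0, 0], "roll": 0}])

```text
t: 12.0
position: [0.6115, -0.0083, 0.1648]
ee_rot: [-0.233, -3.132, -0.0]
ft_force: [4.7, -2.4, -12.9]
grip_width: 0.27
finger_force: 59.5
```

```bash
python3 -c "
from bench import *
s=observe();print(s['position'],s['ft_force'],s['finger_force']);print(sign_off())"
```

```text
[ 0.61149965 -0.0082672   0.16479279] [  4.7424267   -2.37828227 -12.94031598] 59.46208834648132
the job is handed in; nothing more can be done
None
```

I tapped the lids left, middle and right, found the worn catch on the middle one, and handed in after about 12 s with that lid held open at roughly 54° (estimated from the lift height), both firm lids shut and the other things undisturbed; sign-off gave no verdict.

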